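# Lower the ratchet hold-down arm onto a plaster block

## Robot

A 6-joint arm with a two-finger parallel gripper is mounted at the origin on the work surface. World frame = base frame: x ahead of the robot, y to its left, z up, the work surface at z = 0. Lengths are in m, angles in rad, forces in N, time in s.
With the tool pointing down it reaches from about 0.2 to 0.875 m from the base axis. Payload 3.4 kg.
Tool frame: the origin (TCP) lies midway between the tips of the shut fingers; the grasp point (between the pads) lies 19 mm behind it (tcp_to_grasp is the distance from the TCP to the grasp point, in m); z points along the fingers, y is the direction in which the jaws open and shut (so a half turn about z gives the same grasp; the last joint's range is limited). The gripper opens to 94 mm and grips with 3 to 60 N. Pads are 16 mm wide; open, the fingers measure 119 mm over their backs; the gripper's body (75 mm by 177 mm) begins 78 mm behind the grasp point.
Start: joints at [-1.307, 0.276, 1.505, -0, 1.361, -0.121], TCP at [0.216, -0.533, 0.205] pointing down, gripper open.
Joint ranges: [-2.89, 2.89], [-0.75, 2.08], [0.22, 2.7], [-1.18, 4.32], [0.11, 2.71], [-2.7, 2.7]. Speed limits (rad/s): [2.57, 2.57, 3.14, 3.14, 3.14, 3.14].

## Interface

Orientations are given as a rotation vector (axis times angle).
In Python, from cell import get_state, grab_frame, get_calibration, hand_in, tcp_to_grasp gives the robot as it stands.
- The arm moves only by the tool apply_moves, never from a script. Its argument "series" is a list of rows, each a list of 6 numbers: the shift along the world's x, y, z in mm, then the turn, a rotation vector about the world's x, y, z in rad. A call has 1 to 8 rows; each row is the pose to reach, as a shift and turn from the pose commanded when the call began; what a row does not reach only later rows make up. A row lasts 1/12 s, in which the tool goes at most 41.7 mm and 7.16 degrees, less where a joint would pass 70% of its speed; a pose out of reach is approached as far as the arm can. A call with a gripper value outside its range is refused whole. "gripper" is the closure in counts, from 0 (fully open) to 255 (shut), set as the call begins (left out, the last holds). The fingers move at their own pace and stop on an object; "squeeze" is the grip in N (left out, the last holds). Time passes only in rows, so rows that repeat a pose let the fingers close. It gives the time, the measured TCP pose, the force and the opening at its end, in the units of the state.
- get_state(): the state, without advancing time (a new reading comes with each control period).
- grab_frame(name): name is "scene" or "side" or "wrist"; returns (picture, depth): 420x560x3 uint8, red, green, blue; 420x560 float32, m along the optical axis (not along the pixel's ray), 0 where there is no reading.
- get_calibration(name): a dict with "camera_matrix" (3x3 intrinsics, pixels), "R" (3x3) and "t" (3): a world point X has camera coordinates R X + t; the wrist camera has in their place "mount" (4x4, takes a point from camera to tool coordinates, whose origin is the TCP and whose axes are the flange's). Camera axes: x right, y down, z forward; pixel columns grow to the right and rows downward; lengths in m; the calibration is good to about 2 mm. A picture is of the moment at which its call begins: read the wrist's pose just before it. get_calibration takes no time and is no camera call.
- hand_in(): hands the job in, once; it reports no verdict.
The state is a dict: "clock": time; "joint_pos": joint angles; "qd": joint speeds; "tau": joint torques, N m; "ee_pos": TCP position; "eef_rot": TCP orientation; "ft_force": force on the tool from outside, world axes, zero at the start; "ft_torque": the same for the moment, N m; "opening": finger opening in m.
Only numpy, scipy, OpenCV 4.12 (cv2) and the standard library are available. Lean on these libraries where they do the work, as an engineer would, in place of code of your own. Each camera call takes 0.05 s, during which the arm holds its last target. There are 200 camera calls.

## Task

Clamp the white plaster block under the red hold-down arm using fingertip pushes only: press the green plate of the ratchet pawl down until the pawl is fully lifted out of the teeth, then push the arm down by its yellow crossbar until its rubber pad rests on the block, and then press the orange plate down so that the pawl drops fully back between the teeth. Do not pick anything up or drag the block about, leave the other things on the bench where they are, and finish clear of everything.

Things in the scene. Friction and masses are not known exactly. Their poses are not given: they have to be found in the camera images.
- stand: Blue steel stand bolted to the bench, base plate 185 x 90 x 8 mm, 168 mm high at the two cheeks that carry the pawl. Origin on the bench directly below the arm's pivot; x points level from the pivot towards the red arm's free end and the block, z up. The arm swings in the stand's x-z plane; the green plate is on the -x side.
- pivot_pin (a point): Centre of the arm's hinge pin, 90 mm above the bench over the stand's origin; the pin is parallel to the stand's y axis.
- holdarm (a joint): Red arm on a toothed wheel. 0 = 0.87 rad above level; grows as the arm goes down; 0.87 = level, pad on the block. Starts at 0 to 0.06. Stiff: stays where left, needs about 3 to 8 N down on the crossbar. Tooth pitch 0.28 rad; with the pawl in the teeth it has some 0.05 rad of play. Three teeth pass on the way down; with the pad on the block the pawl faces mid-gap.
- crossbar (a point): Centre of the yellow round crossbar at the arm's free end, 24 mm diameter, 64 mm long along the stand's y axis, 200 mm from the arm's pivot. It is the topmost thing at the free end, so it can be pushed down from above; with the pad on the block its centre is 96 mm above the bench. It travels on an arc about the pivot, outward as it goes down.
- pad (a point): Centre of the underside of the round black rubber pad (36 mm diameter) under the arm's free end.
- pawl (a joint): Rocking pawl. 0 = nose fully down between the teeth (9 mm deep); grows as the green plate is pressed down; out of the teeth from about 0.22, stops at 0.36. Starts at 0 to 0.04. Stiff: stays where left; either plate needs about 4 to 7 N. Its pin is parallel to the stand's y axis, 50 mm to the -x side of the arm's pivot, 158 mm above the bench.
- green_plate (a point): Centre of the top face of the green press plate on the tail of the pawl, 36 mm along the pawl x 40 mm wide, 6 mm thick, 62 mm from the pawl's pin; top 171 mm above the bench at joint 0, and it sinks about 22 mm to the stop.
- orange_plate (a point): Centre of the top face of the orange press plate over the pawl's nose, 30 mm along the pawl x 36 mm wide, 6 mm thick, 50 mm from the pawl's pin; top 171 mm above the bench at joint 0, about 18 mm higher with the pawl fully lifted. The nose is directly under it.
- block: Loose white plaster block 80 x 80 x 50 mm, 0.4 kg, lying flat on the bench under the pad. Origin at the centre of its underside, z up.
- jar: Bystander: amber jar, 56 mm diameter, 70 mm high. Origin at the centre of its underside.
- spatula: Bystander: spatula lying flat, 180 mm long. Origin at its middle, underside.
- tape: Bystander: blue roll of tape lying flat, 90 mm diameter, 24 mm high. Origin at the centre of its underside.
- glue: Bystander: white bottle with an orange cap, 60 mm diameter, 150 mm high. Origin at the centre of its underside.
- foot: Bystander: white plaster cast of a foot, 140 x 60 x 85 mm. Origin at the centre of its underside.
- mug: Bystander: blue mug, 76 mm diameter, 85 mm high. Origin at the centre of its underside.
- hammer: Bystander: hammer lying flat, 240 mm long. Origin at its middle, underside.
There are look-alikes about, which are no part of the job. Leave any purple or turquoise look-alike of the block alone.

How it is judged:
By the outcome, as a careful person would: the job done as asked, in the order asked, and still so for the second after the job is handed in, with the robot touching nothing.
It also fails if it takes over 54 s, if anything falls off the work surface, if the arm or the gripper's body presses on something with over 40 N, if the wrist force passes 120 N, or if a joint passes its speed limit or range.

## Working session

There is one attempt and no reset: what is moved stays moved. The work goes in short steps, Python scripts to look and compute and a tool call to move; the robot and the scene stay as the last step left them, time stands still between calls to the robot, and variables do not carry over. Pictures are saved under pics/ and viewed, about 8 in all and at most 12, crops included, and the job is handed in when it is done.

Besides the shell and the picture viewer there is one more tool, called after ">>>" in YAML: its name, and indented under it one key for each argument. apply_moves: Moves the arm, as the interface text tells. Its arguments: {"type":"object","properties":{"series":{"type":"array"},"gripper":{"type":"number"},"squeeze":{"type":"number"}},"required":["series"]}

```bash
mkdir -p pics; cat > h.py <<'E'
import numpy as np, cv2
from cell import *
def shot(n,save=None):
    p,d=grab_frame(n)
    if save: cv2.imwrite('pics/'+save,p[:,:,::-1])
    return p,d
def world(n,u,v,d,st=None):
    c=get_calibration(n);K=np.array(c['camera_matrix'])
    u,v,d=map(np.asarray,(u,v,d))
    X=np.stack([(u-K[0,2])/K[0,0]*d,(v-K[1,2])/K[1,1]*d,d],-1)
    return (X-np.array(c['t']))@np.array(c['R'])
E
python3 - <<'E'
from h import *
print(get_state())
a,d=shot('scene');b,e=shot('side')
np.savez('f.npz',a=a,d=d,b=b,e=e)
cv2.imwrite('pics/a.png',a[:,:,::-1]);cv2.imwrite('pics/b.png',b[:,:,::-1])
for n in('scene','side'):
    c=get_calibration(n);print(n,-np.array(c['R']).T@np.array(c['t']))
E
```

```text
{'clock': 0.0, 'joint_pos': array([-1.30698369e+00,  2.76548432e-01,  1.50609324e+00, -1.96277250e-05,
        1.36068483e+00, -1.20977173e-01]), 'qd': array([ 0.00057152,  0.00055533, -0.00026964, -0.0002355 , -0.00169576,
        0.00105536]), 'tau': array([-1.23413571e-03, -4.04589772e+01, -2.37229711e+01,  7.01058679e-02,
        3.45286843e-02, -1.43988150e-04]), 'ee_pos': array([ 0.21568949, -0.53241695,  0.20464719]), 'eef_rot': array([-3.08193009e+00, -6.00380331e-01,  2.24290341e-04]), 'ft_force': array([ 0.15281176,  0.11514467, -0.02825008]), 'ft_torque': array([ 0.00353036, -0.03036553, -0.07533399]), 'opening': 0.0937074545706248}
scene [ 1.11856229 -0.34109217  1.03181619]
side [0.12994968 1.16099878 1.37354537]
```

View pics/a.png

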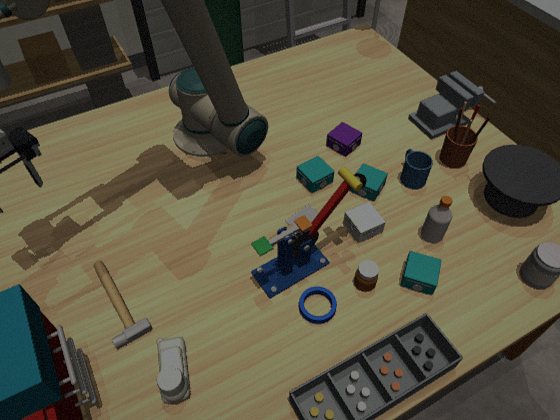

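View pics/b.png

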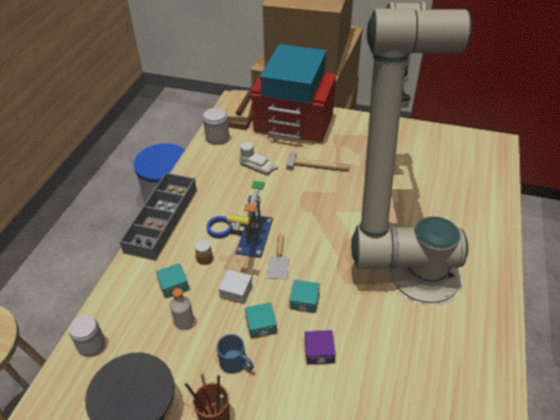

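The scene view has the green plate at (262,246), the orange plate at (304,224), the yellow bar at (350,178) and the block at (364,222). The side view has green at (258,185), orange at (250,208) and the bar at (238,219). Next I measure these points.

```bash
python3 - <<'E'
from h import *
f=np.load('f.npz')
def m(n,p,d,name,lo,hi,box):
    hsv=cv2.cvtColor(p,cv2.COLOR_RGB2HSV);k=cv2.inRange(hsv,lo,hi)
    z=np.zeros_like(k);x0,x1,y0,y1=box;z[y0:y1,x0:x1]=k[y0:y1,x0:x1];z[d<=0]=0
    v,u=np.nonzero(z)
    if len(u)<4: print(n,name,'none');return
    W=world(n,u,v,d[v,u]);print(n,name,len(u),np.round([u.mean(),v.mean()],1),'med',np.median(W,0).round(4),'p5',np.percentile(W,5,0).round(3),'p95',np.percentile(W,95,0).round(3))
    return W
B={'scene':(f['a'],f['d'],[(245,280,230,260),(290,315,212,235),(330,368,160,195),(250,332,225,298),(340,388,198,242)]),
   'side':(f['b'],f['e'],[(245,270,178,195),(240,262,200,216),(222,255,210,228),(232,275,212,260),(215,255,265,305)])}
for n,(p,d,b) in B.items():
    m(n,p,d,'green',(45,120,60),(75,255,255),b[0])
    m(n,p,d,'orange',(5,140,100),(19,255,255),b[1])
    m(n,p,d,'yellow',(22,150,70),(34,255,255),b[2])
    W=m(n,p,d,'blue',(105,100,25),(125,255,255),b[3])
    if W is not None:
        q=W[(W[:,2]<.014)&(W[:,2]>.002)]; 
        r=cv2.minAreaRect((q[:,:2]*1000).astype(np.float32));print('base',len(q),r)
    W=m(n,p,d,'block',(0,0,90),(180,70,255),b[4])
    if W is not None:
        q=W[(W[:,2]>.044)&(W[:,2]<.056)];print('top',len(q),q.mean(0),cv2.minAreaRect((q[:,:2]*1000).astype(np.float32)))
E
```

```text
scene green 225 [262.  245.6] med [ 0.5859 -0.0938  0.1676] p5 [ 0.568 -0.109  0.165] p95 [ 0.603 -0.078  0.171]
scene orange 150 [302.8 222.7] med [0.5763 0.0175 0.1705] p5 [0.56  0.004 0.167] p95 [0.592 0.03  0.173]
scene yellow 213 [349.5 177.2] med [0.5685 0.1406 0.2527] p5 [0.539 0.134 0.246] p95 [0.595 0.152 0.256]
scene blue 2029 [291.2 270.6] med [ 0.5954 -0.0296  0.0076] p5 [ 0.551 -0.098  0.003] p95 [0.676 0.062 0.109]
base 1409 ((615.5519409179688, -19.300094604492188), (195.1134033203125, 151.40638732910156), 81.69757843017578)
scene block 745 [364.5 216.4] med [0.5606 0.2241 0.0481] p5 [ 0.512  0.188 -0.   ] p95 [0.598 0.261 0.051]
top 685 [0.56268934 0.22281022 0.04834926] ((562.086669921875, 223.11480712890625), (81.87109375, 80.91887664794922), 88.42080688476562)
side green 42 [257.9 184.8] med [ 0.5795 -0.0894  0.1685] p5 [ 0.566 -0.099  0.164] p95 [ 0.593 -0.078  0.174]
side orange 66 [250.  207.4] med [0.5707 0.0237 0.1703] p5 [0.557 0.007 0.166] p95 [0.586 0.034 0.175]
side yellow 64 [238.6 220.2] med [0.555  0.1551 0.2491] p5 [0.533 0.149 0.241] p95 [0.586 0.16  0.255]
side blue 367 [254.1 241. ] med [0.5567 0.0277 0.0067] p5 [ 0.534 -0.068  0.002] p95 [0.609 0.075 0.014]
base 325 ((573.8841552734375, 0.35107421875), (84.15985870361328, 164.718017578125), 5.20727014541626)
side block 879 [234.4 285.5] med [0.5566 0.2372 0.0461] p5 [ 0.518  0.177 -0.003] p95 [0.609 0.267 0.053]
top 529 [0.5577882  0.22815873 0.04884819] ((558.184326171875, 226.84495544433594), (83.75572204589844, 81.61705780029297), 87.66452026367188)
```

>>> apply_moves:
  series:
    - [0, 0, 40, 0, 0, 0]
    - [120, 140, 50, 0, 0, -0.1]
    - [240, 290, 50, 0, 0, -0.2]
    - [368, 440, 50, 0, 0, -0.3]
    - [368, 440, 50, 0, 0, -0.3]
    - [368, 440, 50, 0, 0, -0.3]
    - [368, 440, 50, 0, 0, -0.3]
    - [368, 440, 50, 0, 0, -0.3]
  gripper: 255

```text
clock: 0.77
ee_pos: [0.4037, -0.3075, 0.2514]
eef_rot: [-3.138, -0.132, 0.0]
ft_force: [0.7, -0.3, 1.1]
opening: 0.0442
```

>>> apply_moves:
  series:
    - [0, 0, 0, 0, 0, 0]
    - [0, 0, 0, 0, 0, 0]

```text
clock: 0.93
ee_pos: [0.4039, -0.3075, 0.2514]
eef_rot: [-3.138, -0.141, 0.001]
ft_force: [-1.2, 0.1, 0.3]
opening: 0.0304
```

>>> apply_moves:
  series:
    - [180, 213, 0, 0, 0, 0]
    - [180, 213, 0, 0, 0, 0]
    - [180, 213, 0, 0, 0, 0]
    - [180, 213, 0, 0, 0, 0]
    - [180, 213, 0, 0, 0, 0]
    - [180, 213, 0, 0, 0, 0]
    - [180, 213, 0, 0, 0, 0]
    - [180, 213, 0, 0, 0, 0]

```text
clock: 1.6
ee_pos: [0.5859, -0.094, 0.2505]
eef_rot: [-3.137, -0.138, -0.002]
ft_force: [0.5, -0.0, 0.3]
opening: 0.0004
```

>>> apply_moves:
  series:
    - [0, 0, 0, 0, 0, 0]
    - [0, 0, 0, 0, 0, 0]
    - [0, 0, 0, 0, 0, 0]

```text
clock: 1.85
ee_pos: [0.582, -0.0984, 0.2515]
eef_rot: [3.138, 0.129, -0.002]
ft_force: [0.2, -0.8, -0.0]
opening: 0.0003
```

```bash
python3 - <<'E'
from h import *
s=get_state();print(s['ee_pos'],s['eef_rot'],s['ft_force'],s['opening'])
p,d=shot('wrist');q,e=shot('scene')
cv2.imwrite('pics/c.png',np.hstack([p[60:420,80:480],cv2.resize(q[120:300,220:400],None,fx=2,fy=2)])[:,:,::-1])
# wrist plates
c=get_calibration('wrist');K=np.array(c['camera_matrix']);M=np.array(c['mount'])
R=cv2.Rodrigues(s['eef_rot'])[0]
h=cv2.cvtColor(p,cv2.COLOR_RGB2HSV)
for n,lo,hi in(('g',(45,120,60),(75,255,255)),('o',(5,140,100),(19,255,255)),('y',(22,150,70),(34,255,255))):
    v,u=np.nonzero((cv2.inRange(h,lo,hi)>0)&(d>0))
    if len(u)<20:continue
    z=d[v,u];X=np.stack([(u-K[0,2])/K[0,0]*z,(v-K[1,2])/K[1,1]*z,z],1)@M[:3,:3].T+M[:3,3]
    W=X@R.T+s['ee_pos'];W=W[W[:,2]>.12];print(n,len(W),np.median(W,0).round(4),np.percentile(W,[3,97],0).round(3))
E
```

```text
[ 0.58197925 -0.09836438  0.25145446] [ 3.13819556e+00  1.29305418e-01 -1.60117565e-03] [ 0.1731752  -0.79175307 -0.01784724] 0.00030869534911727784
g 1725 [ 0.5851 -0.0941  0.1687] [[ 0.566 -0.109  0.167]
 [ 0.602 -0.078  0.17 ]]
o 1559 [0.5751 0.0178 0.1718] [[0.559 0.003 0.16 ]
 [0.591 0.051 0.173]]
```

View pics/c.png

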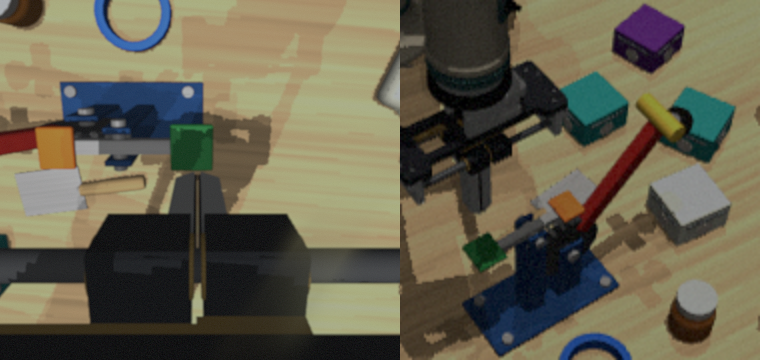

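The wrist view shows the green plate right by the shut fingertips at crop (191,147) and the orange plate at (57,147). The measured positions agree with the scene camera. I'm descending on green.

>>> apply_moves:
  series:
    - [1, 1, -35, 0, 0, 0]
    - [1, 1, -70, 0, 0, 0]
    - [1, 1, -70, 0, 0, 0]
    - [1, 1, -74, 0, 0, 0]
    - [1, 1, -74, 0, 0, 0]
    - [1, 1, -74, 0, 0, 0]

```text
clock: 2.45
ee_pos: [0.5853, -0.0962, 0.1797]
eef_rot: [3.138, 0.132, 0.006]
ft_force: [0.1, -0.5, 0.8]
opening: 0.0007
```

>>> apply_moves:
  series:
    - [0, 0, -3, 0, 0, 0]
    - [0, 0, -6, 0, 0, 0]
    - [0, 0, -9, 0, 0, 0]
    - [0, 0, -12, 0, 0, 0]
    - [0, 0, -14, 0, 0, 0]
    - [0, 0, -14, 0, 0, 0]

```text
clock: 2.95
ee_pos: [0.5846, -0.0962, 0.1639]
eef_rot: [3.137, 0.133, 0.002]
ft_force: [-0.4, -4.8, 2.9]
opening: 0.0005
```

>>> apply_moves:
  series:
    - [0, 0, -2, 0, 0, 0]
    - [0, 0, -4, 0, 0, 0]
    - [0, 0, -6, 0, 0, 0]
    - [0, 0, -8, 0, 0, 0]
    - [0, 0, -10, 0, 0, 0]
    - [0, 0, -12, 0, 0, 0]
    - [0, 0, -12, 0, 0, 0]

```text
clock: 3.53
ee_pos: [0.5844, -0.0958, 0.1511]
eef_rot: [3.138, 0.133, 0.001]
ft_force: [1.5, -3.9, 3.1]
opening: 0.0003
```

>>> apply_moves:
  series:
    - [0, 0, -1, 0, 0, 0]
    - [0, 0, -2, 0, 0, 0]
    - [0, 0, -2, 0, 0, 0]

```text
clock: 3.78
ee_pos: [0.5843, -0.0955, 0.1494]
eef_rot: [3.139, 0.133, 0.001]
ft_force: [2.0, -4.2, 3.8]
opening: 0.0003
```

>>> apply_moves:
  series:
    - [0, 0, -1, 0, 0, 0]
    - [0, 0, -2, 0, 0, 0]
    - [0, 0, -2, 0, 0, 0]

```text
clock: 4.03
ee_pos: [0.5843, -0.0954, 0.1486]
eef_rot: [3.138, 0.133, 0.002]
ft_force: [1.6, -4.4, 7.0]
opening: 0.0002
```

>>> apply_moves:
  series:
    - [0, 0, -1, 0, 0, 0]
    - [0, 0, -2, 0, 0, 0]
    - [0, 0, -2, 0, 0, 0]

```text
clock: 4.28
ee_pos: [0.5845, -0.0954, 0.1484]
eef_rot: [3.138, 0.133, 0.004]
ft_force: [-1.3, -4.0, 15.3]
opening: 0.0008
```

The force rises while z stays put, so the pawl is at its stop. I lift off and check.

>>> apply_moves:
  series:
    - [0, 0, 30, 0, 0, 0]
    - [0, 0, 70, 0, 0, 0]
    - [0, 0, 110, 0, 0, 0]
    - [0, 0, 150, 0, 0, 0]
    - [0, 0, 170, 0, 0, 0]
    - [0, 0, 170, 0, 0, 0]

```text
clock: 4.78
ee_pos: [0.5848, -0.0937, 0.32]
eef_rot: [-3.137, -0.135, -0.009]
ft_force: [1.6, -0.5, -0.1]
opening: 0.0007
```

```bash
cat >> h.py <<'E'
def meas():
    p,d=shot('scene');h=cv2.cvtColor(p,cv2.COLOR_RGB2HSV)
    for n,lo,hi,b in(('g',(45,120,50),(75,255,255),(240,285,225,265)),('o',(5,140,90),(19,255,255),(285,320,205,240)),('y',(22,150,60),(34,255,255),(320,400,150,245))):
        z=np.zeros(d.shape,np.uint8);x0,x1,y0,y1=b;z[y0:y1,x0:x1]=cv2.inRange(h,lo,hi)[y0:y1,x0:x1];z[d<=0]=0
        v,u=np.nonzero(z)
        if len(u)<5: print(n,'none');continue
        W=world('scene',u,v,d[v,u]);print(n,len(u),np.median(W,0).round(4),np.percentile(W,[4,96],0).round(3).tolist())
    return p,d
E
python3 - <<'E'
from h import *
print(get_state()['ee_pos']);meas()
E
```

```text
[ 0.58484072 -0.09367149  0.31998223]
g 106 [ 0.5967 -0.0964  0.1451] [[0.57, -0.109, 0.14], [0.604, -0.078, 0.154]]
o 173 [0.5773 0.0111 0.1861] [[0.56, -0.002, 0.181], [0.593, 0.025, 0.191]]
y 240 [0.5709 0.1407 0.2521] [[0.538, 0.132, 0.242], [0.598, 0.154, 0.256]]
```

Orange is up about 16–18 mm and the slope across it is about 0.37 rad, so the pawl is fully lifted. Next the crossbar.

>>> apply_moves:
  series:
    - [-7, 78, 0, 0, 0, 0]
    - [-14, 157, 0, 0, 0, 0]
    - [-20, 237, 0, 0, 0, 0]
    - [-20, 237, 0, 0, 0, 0]
    - [-20, 237, 0, 0, 0, 0]
    - [-20, 237, 0, 0, 0, 0]
    - [-20, 237, 0, 0, 0, 0]
    - [-20, 237, 0, 0, 0, 0]

```text
clock: 5.5
ee_pos: [0.5616, 0.1435, 0.3125]
eef_rot: [-3.138, -0.139, 0.011]
ft_force: [0.1, 0.3, -0.3]
opening: 0.0004
```

>>> apply_moves:
  series:
    - [0, 0, -20, 0, 0, 0]
    - [0, 0, -40, 0, 0, 0]
    - [0, 0, -50, 0, 0, 0]
    - [0, 0, -50, 0, 0, 0]

```text
clock: 5.83
ee_pos: [0.5616, 0.1402, 0.2616]
eef_rot: [3.138, 0.131, -0.014]
ft_force: [0.3, 0.1, -0.9]
opening: 0.0002
```

>>> apply_moves:
  series:
    - [0, 5, -4, 0, 0, 0]
    - [-1, 9, -9, 0, 0, 0]
    - [-1, 16, -16, 0, 0, 0]
    - [-1, 23, -23, 0, 0, 0]
    - [-2, 30, -30, 0, 0, 0]
    - [-2, 36, -38, 0, 0, 0]
    - [-2, 36, -38, 0, 0, 0]

```text
clock: 6.42
ee_pos: [0.5616, 0.1807, 0.2278]
eef_rot: [-3.135, -0.135, -0.001]
ft_force: [0.2, 4.1, 1.4]
opening: 0.0007
```

```bash
python3 - <<'E'
from h import *
print(get_state()['ee_pos']);p,d=meas()
cv2.imwrite('pics/d.png',cv2.resize(p[120:300,220:420],None,fx=3,fy=3)[:,:,::-1])
E
```

```text
[0.56162468 0.18067276 0.22783509]
g 224 [ 0.5856 -0.093   0.1471] [[0.566, -0.107, 0.14], [0.603, -0.078, 0.153]]
o 176 [0.5768 0.011  0.1863] [[0.559, -0.002, 0.18], [0.593, 0.024, 0.191]]
y 182 [0.5711 0.1677 0.2251] [[0.535, 0.161, 0.217], [0.596, 0.179, 0.229]]
```

View pics/d.png

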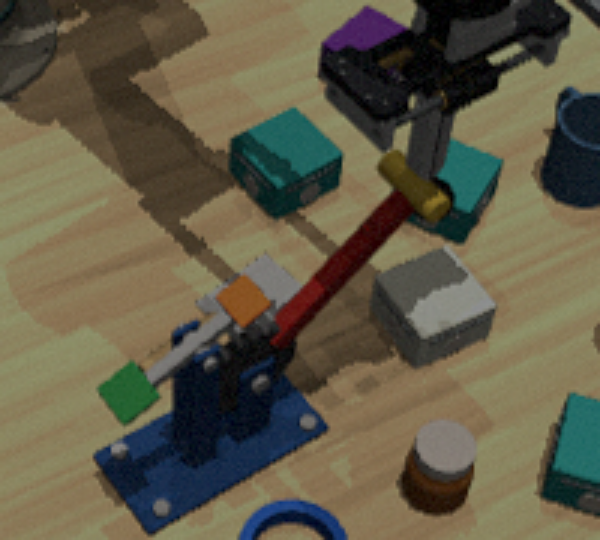

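The bar has come down and the pawl is still fully lifted. The tip sits about 8 mm to the outer side of the bar, so I correct the arc.

>>> apply_moves:
  series:
    - [1, -2, -4, 0, 0, 0]
    - [1, 0, -13, 0, 0, 0]
    - [1, 3, -21, 0, 0, 0]
    - [1, 8, -30, 0, 0, 0]
    - [1, 12, -39, 0, 0, 0]
    - [1, 16, -48, 0, 0, 0]
    - [1, 16, -48, 0, 0, 0]

```text
clock: 7.05
ee_pos: [0.5599, 0.2093, 0.1828]
eef_rot: [-3.109, -0.131, 0.002]
ft_force: [-9.1, 30.8, 11.2]
opening: 0.0005
```

```bash
python3 - <<'E'
from h import *
print(get_state()['ee_pos']);p,d=meas()
E
```

```text
[0.55985199 0.20928556 0.18278165]
g 227 [ 0.5849 -0.0928  0.1471] [[0.567, -0.108, 0.141], [0.603, -0.078, 0.153]]
o 174 [0.5764 0.0112 0.1861] [[0.56, -0.002, 0.18], [0.593, 0.024, 0.191]]
y 156 [0.5697 0.1946 0.1812] [[0.536, 0.187, 0.173], [0.593, 0.208, 0.186]]
```

Side force of 31 N shows the tip is slipping down the bar's outer flank. I lift off, re-centre over the bar and continue.

>>> apply_moves:
  series:
    - [0, 4, 10, 0, 0, 0]
    - [0, 4, 35, 0, 0, 0]
    - [0, -5, 40, 0, 0, 0]
    - [0, -11, 40, 0, 0, 0]
    - [0, -11, 40, 0, 0, 0]
    - [0, -11, 40, 0, 0, 0]

```text
clock: 7.6
ee_pos: [0.5625, 0.1812, 0.2184]
eef_rot: [3.138, 0.13, -0.003]
ft_force: [-0.3, 0.2, -0.1]
opening: 0.0001
```

```bash
python3 - <<'E'
from h import *
print(get_state()['ee_pos'],get_state()['ft_force']);p,d=meas()
cv2.imwrite('pics/e.png',cv2.resize(p[120:300,220:420],None,fx=3,fy=3)[:,:,::-1])
E
```

```text
[0.56249819 0.1812227  0.21842935] [-0.296972    0.15101937 -0.09328674]
g 227 [ 0.5852 -0.0931  0.147 ] [[0.568, -0.107, 0.141], [0.603, -0.078, 0.153]]
o 175 [0.5768 0.0102 0.1863] [[0.559, -0.002, 0.18], [0.593, 0.024, 0.192]]
y 172 [0.5708 0.195  0.1816] [[0.533, 0.188, 0.171], [0.594, 0.208, 0.185]]
```

View pics/e.png

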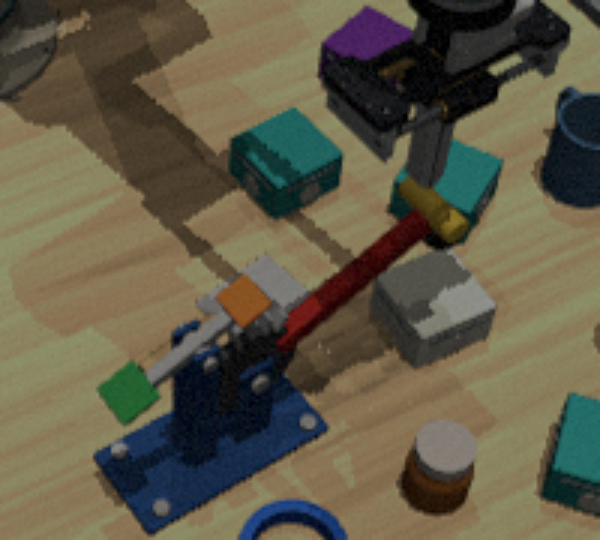

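>>> apply_moves:
  series:
    - [0, 8, 0, 0, 0, 0]
    - [0, 16, -10, 0, 0, 0]
    - [0, 16, -20, 0, 0, 0]
    - [0, 16, -28, 0, 0, 0]
    - [0, 16, -28, 0, 0, 0]
    - [0, 16, -28, 0, 0, 0]

```text
clock: 8.15
ee_pos: [0.5623, 0.1985, 0.1903]
eef_rot: [3.138, 0.134, -0.004]
ft_force: [0.5, -0.3, -0.2]
opening: 0.0005
```

>>> apply_moves:
  series:
    - [0, 0, -3, 0, 0, 0]
    - [0, 1, -7, 0, 0, 0]
    - [0, 1, -7, 0, 0, 0]

```text
clock: 8.4
ee_pos: [0.5634, 0.1998, 0.1846]
eef_rot: [-3.138, -0.133, -0.002]
ft_force: [0.1, 0.5, 0.8]
opening: 0.0004
```

>>> apply_moves:
  series:
    - [0, 0, -4, 0, 0, 0]
    - [0, 2, -8, 0, 0, 0]
    - [0, 4, -13, 0, 0, 0]
    - [0, 5, -18, 0, 0, 0]
    - [0, 7, -23, 0, 0, 0]
    - [0, 7, -23, 0, 0, 0]

```text
clock: 8.9
ee_pos: [0.563, 0.208, 0.1617]
eef_rot: [-3.136, -0.133, -0.001]
ft_force: [0.1, 0.2, 0.6]
opening: 0.0007
```

```bash
python3 - <<'E'
from h import *
print(get_state()['ee_pos'],get_state()['ft_force']);p,d=meas()
E
```

```text
[0.56296813 0.20803564 0.16172304] [0.11800313 0.21115595 0.63994792]
g 225 [ 0.5848 -0.0928  0.1471] [[0.567, -0.107, 0.14], [0.603, -0.078, 0.153]]
o 173 [0.5775 0.0111 0.1861] [[0.561, -0.002, 0.181], [0.593, 0.023, 0.192]]
y 123 [0.5749 0.2031 0.1566] [[0.538, 0.196, 0.148], [0.593, 0.215, 0.162]]
```

>>> apply_moves:
  series:
    - [0, 1, -5, 0, 0, 0]
    - [0, 3, -10, 0, 0, 0]
    - [0, 4, -15, 0, 0, 0]
    - [0, 5, -20, 0, 0, 0]
    - [0, 6, -26, 0, 0, 0]
    - [0, 7, -32, 0, 0, 0]
    - [0, 7, -38, 0, 0, 0]
    - [0, 7, -38, 0, 0, 0]

```text
clock: 9.62
ee_pos: [0.5627, 0.2127, 0.1218]
eef_rot: [3.137, 0.134, -0.002]
ft_force: [0.5, 0.7, -0.2]
opening: 0.0004
```

>>> apply_moves:
  series:
    - [0, 0, -3, 0, 0, 0]
    - [0, 0, -6, 0, 0, 0]
    - [0, 0, -9, 0, 0, 0]
    - [0, 0, -12, 0, 0, 0]
    - [0, 0, -12, 0, 0, 0]

```text
clock: 10.03
ee_pos: [0.5629, 0.2133, 0.111]
eef_rot: [3.138, 0.133, -0.001]
ft_force: [0.2, -0.6, 0.2]
opening: 0.0002
```

>>> apply_moves:
  series:
    - [0, 0, -1, 0, 0, 0]
    - [0, 0, -2, 0, 0, 0]
    - [0, 0, -3, 0, 0, 0]
    - [0, 0, -3, 0, 0, 0]

```text
clock: 10.37
ee_pos: [0.563, 0.2134, 0.1085]
eef_rot: [3.138, 0.133, -0.0]
ft_force: [-1.5, 0.1, 2.3]
opening: 0.0003
```

>>> apply_moves:
  series:
    - [0, 0, -1, 0, 0, 0]
    - [0, 0, -2, 0, 0, 0]
    - [0, 0, -2, 0, 0, 0]

```text
clock: 10.62
ee_pos: [0.563, 0.2134, 0.1078]
eef_rot: [3.138, 0.133, 0.001]
ft_force: [-2.3, -0.2, 9.1]
opening: 0.0004
```

```bash
python3 - <<'E'
from h import *
print(get_state()['ee_pos'],get_state()['ft_force']);p,d=meas()
cv2.imwrite('pics/g.png',cv2.resize(p[120:300,220:420],None,fx=3,fy=3)[:,:,::-1])
E
```

```text
[0.56302099 0.21344809 0.10777525] [-2.26125748 -0.21615283  9.11552698]
g 226 [ 0.5854 -0.0927  0.1471] [[0.567, -0.108, 0.141], [0.603, -0.079, 0.153]]
o 173 [0.5773 0.0107 0.1865] [[0.561, -0.002, 0.181], [0.593, 0.024, 0.192]]
y 94 [0.5795 0.2129 0.1035] [[0.534, 0.206, 0.093], [0.592, 0.226, 0.108]]
```

View pics/g.png

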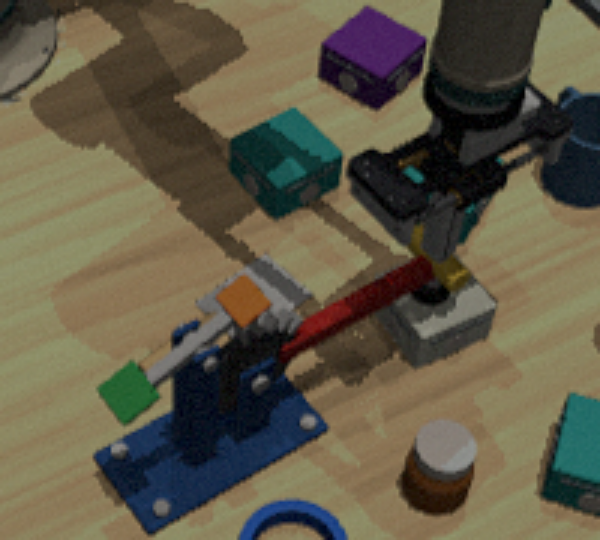

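The pad rests on the block with the bar top at 108 mm, as specified. I give one firm press, then go to orange.

>>> apply_moves:
  series:
    - [0, 0, -1, 0, 0, 0]
    - [0, 0, -2, 0, 0, 0]
    - [0, 0, -2, 0, 0, 0]

```text
clock: 10.92
ee_pos: [0.5631, 0.2135, 0.1076]
eef_rot: [3.139, 0.134, 0.003]
ft_force: [-5.2, -0.4, 16.2]
opening: 0.0002
```

>>> apply_moves:
  series:
    - [0, 0, 10, 0, 0, 0]
    - [0, 0, 50, 0, 0, 0]
    - [0, 0, 90, 0, 0, 0]
    - [0, 0, 130, 0, 0, 0]
    - [0, 0, 140, 0, 0, 0]
    - [0, 0, 140, 0, 0, 0]

```text
clock: 11.42
ee_pos: [0.5653, 0.2139, 0.2484]
eef_rot: [-3.138, -0.133, -0.013]
ft_force: [-0.1, -0.3, 0.2]
opening: 0.0009
```

>>> apply_moves:
  series:
    - [4, -65, 0, 0, 0, 0]
    - [8, -130, 0, 0, 0, 0]
    - [13, -195, 0, 0, 0, 0]
    - [13, -195, 0, 0, 0, 0]
    - [13, -195, 0, 0, 0, 0]
    - [13, -195, 0, 0, 0, 0]
    - [13, -195, 0, 0, 0, 0]
    - [13, -195, 0, 0, 0, 0]

```text
clock: 12.08
ee_pos: [0.5751, 0.0191, 0.2427]
eef_rot: [-3.138, -0.132, 0.005]
ft_force: [0.1, 1.1, -0.1]
opening: 0.0005
```

```bash
python3 - <<'E'
from h import *
print(get_state()['ee_pos'],get_state()['ft_force']);p,d=meas()
E
```

```text
[0.57510246 0.01910716 0.24270807] [ 0.09583674  1.11768794 -0.08717049]
g 229 [ 0.5857 -0.0928  0.1465] [[0.568, -0.108, 0.14], [0.603, -0.078, 0.153]]
o 25 [0.5717 0.0195 0.1901] [[0.563, 0.015, 0.187], [0.579, 0.024, 0.192]]
y 182 [0.564  0.2141 0.1039] [[0.53, 0.206, 0.093], [0.591, 0.226, 0.109]]
```

Arm stays level. Now I press orange: top about 0.19, down to 0.171.

>>> apply_moves:
  series:
    - [0, -1, -20, 0, 0, 0]
    - [0, -1, -40, 0, 0, 0]
    - [0, -1, -45, 0, 0, 0]
    - [0, -1, -48, 0, 0, 0]
    - [0, -1, -48, 0, 0, 0]

```text
clock: 12.55
ee_pos: [0.5757, 0.0187, 0.1962]
eef_rot: [-3.138, -0.136, 0.002]
ft_force: [-0.7, -0.0, -0.7]
opening: 0.0004
```

>>> apply_moves:
  series:
    - [0, 0, -3, 0, 0, 0]
    - [0, 0, -6, 0, 0, 0]
    - [0, 0, -9, 0, 0, 0]
    - [0, 0, -12, 0, 0, 0]
    - [0, 0, -15, 0, 0, 0]
    - [0, 0, -18, 0, 0, 0]
    - [0, 0, -20, 0, 0, 0]
    - [0, 0, -20, 0, 0, 0]

```text
clock: 13.22
ee_pos: [0.5773, 0.0192, 0.1783]
eef_rot: [-3.136, -0.133, -0.007]
ft_force: [0.4, 2.4, 3.4]
opening: 0.0006
```

>>> apply_moves:
  series:
    - [0, 0, -1, 0, 0, 0]
    - [0, 0, -2, 0, 0, 0]
    - [0, 0, -2, 0, 0, 0]

```text
clock: 13.47
ee_pos: [0.5773, 0.0195, 0.1765]
eef_rot: [-3.136, -0.132, -0.007]
ft_force: [0.8, 4.4, 6.0]
opening: 0.0008
```

>>> apply_moves:
  series:
    - [0, 0, -1, 0, 0, 0]
    - [0, 0, -2, 0, 0, 0]
    - [0, 0, -3, 0, 0, 0]
    - [0, 0, -4, 0, 0, 0]
    - [0, 0, -4, 0, 0, 0]

```text
clock: 13.88
ee_pos: [0.5773, 0.0198, 0.1725]
eef_rot: [-3.135, -0.132, -0.007]
ft_force: [0.7, 4.8, 5.3]
opening: 0.0003
```

>>> apply_moves:
  series:
    - [0, 0, -1, 0, 0, 0]
    - [0, 0, -2, 0, 0, 0]
    - [0, 0, -2, 0, 0, 0]

```text
clock: 14.13
ee_pos: [0.5773, 0.0198, 0.1712]
eef_rot: [-3.135, -0.132, -0.007]
ft_force: [-1.5, 5.1, 9.2]
opening: 0.0005
```

>>> apply_moves:
  series:
    - [0, 0, -1, 0, 0, 0]
    - [0, 0, -2, 0, 0, 0]
    - [0, 0, -2, 0, 0, 0]

```text
clock: 14.38
ee_pos: [0.5774, 0.0199, 0.171]
eef_rot: [-3.135, -0.133, -0.01]
ft_force: [-3.0, 5.5, 18.1]
opening: 0.0002
```

At the bottom stop: 0.171 m with the force rising to 18 N. I retract and check.

>>> apply_moves:
  series:
    - [0, 0, 20, 0, 0, 0]
    - [0, 0, 60, 0, 0, 0]
    - [0, 0, 100, 0, 0, 0]
    - [0, 0, 140, 0, 0, 0]
    - [-60, -60, 160, 0, 0, 0]
    - [-80, -80, 160, 0, 0, 0]
    - [-100, -100, 160, 0, 0, 0]
    - [-100, -100, 160, 0, 0, 0]

```text
clock: 15.05
ee_pos: [0.4731, -0.0849, 0.3282]
eef_rot: [3.136, 0.13, 0.001]
ft_force: [0.5, -0.2, -0.5]
opening: 0.0002
```

```bash
python3 - <<'E'
from h import *
print(get_state()['ee_pos'],get_state()['ft_force']);p,d=meas()
cv2.imwrite('pics/z.png',cv2.resize(p[110:320,210:460],None,fx=2.5,fy=2.5)[:,:,::-1])
E
```

```text
[ 0.47314979 -0.08488577  0.32822633] [ 0.51474086 -0.18970791 -0.46792676]
g 226 [ 0.5855 -0.094   0.1695] [[0.567, -0.109, 0.166], [0.603, -0.078, 0.172]]
o 157 [0.5769 0.018  0.1696] [[0.56, 0.004, 0.167], [0.592, 0.031, 0.172]]
y 176 [0.5623 0.2143 0.1036] [[0.529, 0.206, 0.095], [0.591, 0.225, 0.108]]
```

View pics/z.png

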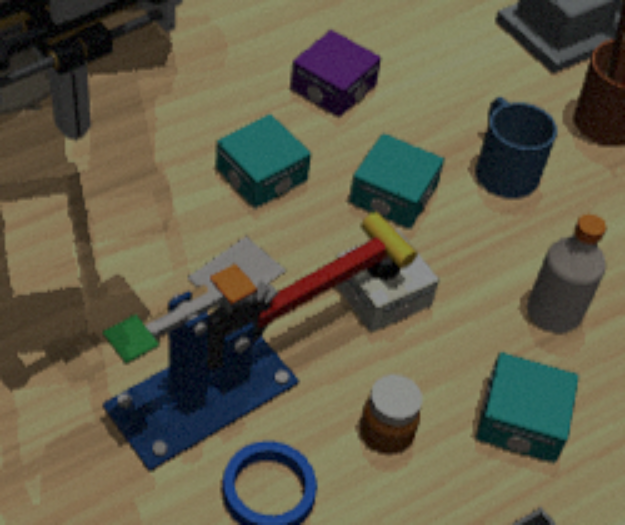

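```bash
python3 -c "
from cell import *
print(hand_in())"
```

```text
the job is handed in; nothing more can be done
None
```

The block is clamped and the job is handed in, after about 15 s of robot time. I pressed green to its stop, pushed the crossbar down until the pad was on the block, then pressed orange to its stop.

- **Pawl:** at the end the two plate tops measured 169.5 mm (green) and 169.6 mm (orange). That is level and within 2 mm of the 171 mm given for a fully seated pawl. The orange press ended at 171 mm with the force rising to 18 N.
- **Arm:** the crossbar top measured about 108 mm, which is the pad-on-block height, and it stayed there after the orange press. The final picture shows the pad on the block.
- **Clearance:** the robot finished clear, with force readings near zero. In the final picture the block, the look-alikes and the other nearby things look unmoved. I judged that by eye, and the hammer and foot were outside that picture.
- **Slip on the way down:** partway through the crossbar push the fingertip slid onto the bar's outer side, with about 31 N sideways. I lifted off, re-centred and finished the push. The plates showed the pawl still fully lifted at that point.

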